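Find the rocking coaster and show its rocking under the counter magnifier

TASK

One of the three round wooden coasters on the counter is warped and rocks when it is pressed down at its rim; the other two stand steady. Find out which by pressing, swing the stiff-jointed counter magnifier by its grip knob so that its lens stays above the rim of the rocking coaster (the lens centre roughly over the rim, not over the coaster's middle), and with the lens standing there by itself press another part of that rim down with the fingers so that the coaster tips under the lens. In the end the lens is still there, all the coasters lie flat where they were, and the soaps and the stapler are not shifted.

Things in the scene. Friction and masses are not known exactly. Their poses are not given: they have to be found in the camera images.
- coaster_a: loose round turned-wood coaster, 100 mm across, 16 mm high (8 mm wide rim at radius 44 mm; dished floor 13 mm high), 0.15 kg, origin at the centre of its underside. The three look alike and lie level untouched. Two stand steady; which one rocks is not told: under 1 N near its rim (radius 43 mm) tips it 0.13 rad, the rim sinking 4 to 5 mm; let go, it comes back level
- coaster_b: loose round turned-wood coaster, 100 mm across, 16 mm high (8 mm wide rim at radius 44 mm; dished floor 13 mm high), 0.15 kg, origin at the centre of its underside. The three look alike and lie level untouched. Two stand steady; which one rocks is not told: under 1 N near its rim (radius 43 mm) tips it 0.13 rad, the rim sinking 4 to 5 mm; let go, it comes back level
- coaster_c: loose round turned-wood coaster, 100 mm across, 16 mm high (8 mm wide rim at radius 44 mm; dished floor 13 mm high), 0.15 kg, origin at the centre of its underside. The three look alike and lie level untouched. Two stand steady; which one rocks is not told: under 1 N near its rim (radius 43 mm) tips it 0.13 rad, the rim sinking 4 to 5 mm; let go, it comes back level
- shoulder_axis (a point): point on the vertical shoulder axis of the magnifier, at the top of its post, 160 mm above the counter; the post stands on a fixed round foot 132 mm across. Its x and y axes are those of the foot
- mag_shoulder (a joint): angle of the magnifier's first link (220 mm from shoulder axis to elbow axis, 16 mm tube level at z = 160 mm): at 0 it points along shoulder_axis' -x turned 1.45 rad counter-clockwise; grows counter-clockwise seen from above; range -2.4 to 0.8 rad. Stiff: 0.6 N m of friction, stays where left
- elbow_axis (a point): point on the vertical elbow axis, at z = 160 mm; elbow cap tops out at z = 182 mm
- mag_elbow (a joint): angle of the second link, which carries the lens: at 0 it points along the first link's direction turned 0.75 rad clockwise seen from above; grows clockwise (folding), range -0.6 to 1.75 rad. Stiff: 0.4 N m of friction, stays where left
- lens_center (a point): centre of the round lens (black frame 96 mm outer diameter, 12 mm thick), 210 mm from the elbow axis along the second link, z = 164 mm
- knob_grip (a point): middle of the upright black grip knob, z = 201 mm. The knob is a cylinder 26 mm across from z = 174 to 222 mm on the second link, 130 mm from the elbow axis towards the lens (80 mm short of the lens centre); it swivels freely about its own axis, so it can be held from above without turning the hand while the links swing. Moving it takes 3 to 15 N sideways
- soap_a: bystander: wrapped soap bar 53 x 78 x 28 mm, loose, origin under its centre
- soap_b: bystander: wrapped soap bar 53 x 78 x 28 mm, loose, origin under its centre
- stapler: bystander: stapler 34 x 131 x 41 mm, loose, origin under its centre
Not all that is in view belongs to the job. Leave any green look-alike of the coaster_b alone.

How it is judged (in metres and radians):
On the way:
1. with the lens over its rim and the magnifier at rest, a coaster is pressed by the fingers and tips by more than 0.06 rad (((horizontal distance between lens_center and coaster_a between 0.035 and 0.075 m and velocity of joint mag_shoulder between -0.02 and 0.02 rad/s and velocity of joint mag_elbow between -0.02 and 0.02 rad/s and angle between coaster_a's own z axis and vertical between 0.06 and 0.25 rad and contact force between the fingers and coaster_a above 0.5 N) or (horizontal distance between lens_center and coaster_b between 0.035 and 0.075 m and velocity of joint mag_shoulder between -0.02 and 0.02 rad/s and velocity of joint mag_elbow between -0.02 and 0.02 rad/s and angle between coaster_b's own z axis and vertical between 0.06 and 0.25 rad and contact force between the fingers and coaster_b above 0.5 N) or (horizontal distance between lens_center and coaster_c between 0.035 and 0.075 m and velocity of joint mag_shoulder between -0.02 and 0.02 rad/s and velocity of joint mag_elbow between -0.02 and 0.02 rad/s and angle between coaster_c's own z axis and vertical between 0.06 and 0.25 rad and contact force between the fingers and coaster_c above 0.5 N))), for 0.2 s.
At the end, for the whole second after the job is handed in: The lens stays at rest over the rim of a coaster, the one that tipped under it: the lens centre 35 to 75 mm (horizontally) from that coaster's centre; all three coasters lie flat (tilt under 0.04 rad) and still, within 40 mm of where they began ((horizontal distance between lens_center and coaster_a between 0.035 and 0.075 m or horizontal distance between lens_center and coaster_b between 0.035 and 0.075 m or horizontal distance between lens_center and coaster_c between 0.035 and 0.075 m) and velocity of joint mag_shoulder between -0.02 and 0.02 rad/s and velocity of joint mag_elbow between -0.02 and 0.02 rad/s and angle between each of coaster_a, coaster_b, coaster_c's own z axis and vertical below 0.04 rad and distance of each of coaster_a, coaster_b, coaster_c from where it was at the start of the episode below 0.04 m and linear speed of each of coaster_a, coaster_b, coaster_c below 0.02 m/s); the robot touches nothing.
It fails at once if a soap bar or the stapler is shifted by more than 30 mm (distance of any of soap_a, soap_b, stapler from where it was at the start of the episode above 0.03 m).
It also fails if it takes over 72 s, if anything falls off the work surface, if the arm or the gripper's body presses on something with over 40 N, if the wrist force passes 120 N, or if a joint passes its speed limit or range.

ROBOT

A 6-joint arm with a two-finger parallel gripper is mounted at the origin on a cart in front of the work surface, level with it; the furniture and walls round the work are solid. World frame = base frame: x ahead of the robot, y to its left, z up, the work surface at z = 0. Lengths are in mm, angles in rad, forces in N, time in s.
With the tool pointing down it reaches from about 350 to 850 mm from the base axis. Payload 8.1 kg.
Tool frame: the origin (TCP) lies midway between the tips of the shut fingers; the grasp point (between the pads) lies 19 mm behind it (arm.grip_depth is the distance from the TCP to the grasp point, in mm); z points along the fingers, y is the direction in which the jaws open and shut (so a half turn about z gives the same grasp; the last joint's range is limited). The gripper opens to 93 mm and grips with 3 to 60 N. Pads are 15 mm wide; open, the fingers measure 128 mm over their backs; the gripper's body (75 mm by 188 mm) begins 65 mm behind the grasp point.
Start: joints at [-1.28, 0.13, 1.488, -0, 1.523, -0.085], TCP at [220.23, -558.125, 218.635] pointing down, gripper open.
Joint ranges: [-2.96, 2.96], [-0.89, 2.26], [0.02, 2.5], [-1.34, 4.48], [0, 2.73], [-2.66, 2.66]. Speed limits (rad/s): [2.39, 2.39, 2.79, 3.14, 3.14, 3.14].

INTERFACE

Orientations are given as a rotation vector (axis times angle).
In Python, from bench import arm gives the robot as it stands.
- The arm moves only by the tool jog_arm, never from a script. Its argument "plan" is a list of rows, each a list of 7 numbers: the finger opening in mm, from 0 to 93, then the shift along the tool's x, y, z in mm, then the turn, a rotation vector about the tool's x, y, z in rad. In form: [[claw, x, y, z, wx, wy, wz], ...]. A call has 1 to 20 rows; each row shifts and turns the pose as measured when the row begins, along the tool's axes as they then stand; what a row does not reach is not made up. A row lasts 1/10 s, in which the tool goes at most 50 mm and 8.59 degrees, less where a joint would pass 70% of its speed; a pose out of reach is approached as far as the arm can. A call with a gripper value outside its range is refused whole. The fingers move at their own pace and stop on an object; "squeeze" is the grip in N (left out, the last holds). Time passes only in rows, so rows that do not move let the fingers close. It gives the time, the measured TCP pose, the force and the opening at its end, in the units of the state.
- arm.get_obs(): the state, without advancing time (a new reading comes with each control period).
- arm.read_camera(name): name is "scene" or "top" or "wrist"; returns a dict with "pixels" (480x640x3 uint8, red, green, blue), "fov_y" (degrees; the focal length in pixels is half the picture's height over the tangent of half this angle, whatever the lens; pixels are square), "cx", "cy" (the principal point, pixels), "R" (3x3) and "t" (3): a world point X has camera coordinates R X + t; the wrist camera has in their place "hand_eye" (4x4, takes a point from camera to tool coordinates, whose origin is the TCP and whose axes are the flange's). Camera axes: x right, y down, z forward; pixel columns grow to the right and rows downward; lengths in mm; the calibration is good to about 2 mm. A picture is of the moment at which its call begins: read the wrist's pose just before it. There is no depth.
- arm.finish_job(): hands the job in, once; it reports no verdict.
The state is a dict: "time": time; "q": joint angles; "dq": joint speeds; "effort": joint torques, N m; "eef_pos": TCP position; "tcp_rot": TCP orientation; "contact_force": force on the tool from outside, world axes, zero at the start; "moment": the same for the moment, N m; "width": opening from 0.0 (shut) to 1.0 (fully open).
Only numpy, scipy, OpenCV 4.12 (cv2) and the standard library are available. Lean on these libraries where they do the work, as an engineer would, in place of code of your own. Each camera call takes 0.05 s, during which the arm holds its last target.

## Working session

There is one attempt and no reset: what is moved stays moved. The work goes in short steps, Python scripts to look and compute and a tool call to move; the robot and the scene stay as the last step left them, time stands still between calls to the robot, and variables do not carry over. Pictures are saved under pics/ and viewed, and the job is handed in when it is done.

Besides the shell and the picture viewer there is one more tool, called after "Call:" by a JSON object that holds its "method" and its "body", one argument or row to a line. jog_arm: Moves the arm, as the interface text tells. Its arguments: {"type":"object","properties":{"plan":{"type":"array"},"squeeze":{"type":"number"}},"required":["plan"]}

```bash
ls; mkdir -p pics; python3 - <<'E'
from bench import arm
import cv2
print(arm.get_obs())
for n in ("scene","top","wrist"):
    c=arm.read_camera(n); cv2.imwrite(f"pics/{n}0.png",c["pixels"][:,:,::-1])
    print(n,{k:v for k,v in c.items() if k!="pixels"})
E
```

```text
pics
{'time': 0.0, 'q': array([-1.28039683e+00,  1.31141762e-01,  1.48926085e+00,  3.44482198e-05,
        1.52300180e+00, -8.53986089e-02]), 'dq': array([-0.00105174,  0.00082127, -0.0004051 , -0.00063686, -0.00067342,
       -0.00010369]), 'effort': array([ 1.22962923e-03, -5.59845078e+01, -4.91763389e+01,  7.68882665e-02,
        3.57840245e-02, -9.99600070e-05]), 'eef_pos': array([ 220.08131959, -557.57563561,  217.60916301]), 'tcp_rot': array([-3.08452351e+00, -5.86494976e-01,  2.37295113e-04]), 'contact_force': array([0.72762923, 0.73893252, 0.22722962]), 'moment': array([-0.00872174,  0.0163062 ,  0.03350099]), 'width': 0.9995985712549001}
scene {'fov_y': 46.692921235062364, 'cx': 317.87506941339717, 'cy': 239.64917927496728, 'R': array([[-0.55723978, -0.83007844, -0.02129841],
       [-0.41539926,  0.30088757, -0.8584347 ],
       [ 0.71897656, -0.46950662, -0.51248049]]), 't': array([ 378.34794432,  347.05404418, 1019.23001064])}
top {'fov_y': 48.738175654961694, 'cx': 311.93563868564115, 'cy': 231.63776700158445, 'R': array([[ 0.01867891, -0.99981633,  0.00429042],
       [-0.98690294, -0.01912501, -0.16017747],
       [ 0.16023011, -0.00124229, -0.98707891]]), 't': array([  55.52168209,  589.67809666, 1280.44474352])}
wrist {'fov_y': 64.5954208181004, 'cx': 321.3485217332559, 'cy': 239.27518603572534, 'hand_eye': array([[-9.38543979e-04, -9.70831953e-01, -2.39759124e-01,
         6.56025595e+01],
       [ 9.99999281e-01, -1.09009209e-03,  4.99471831e-04,
         3.71219146e-01],
       [-7.46262737e-04, -2.39758483e-01,  9.70832278e-01,
        -1.66533171e+02],
       [ 0.00000000e+00,  0.00000000e+00,  0.00000000e+00,
         1.00000000e+00]])}
```

View pics/top0.png

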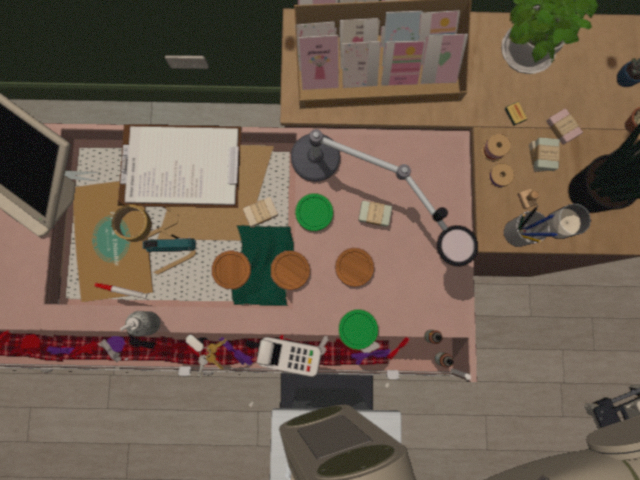

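View pics/scene0.png

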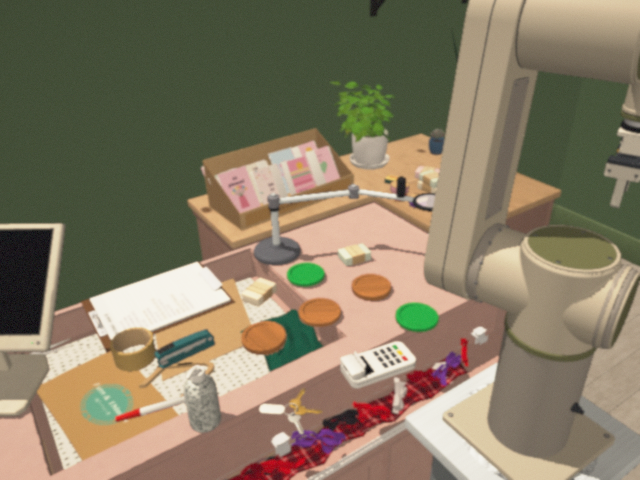

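The top view shows three brown coasters at about (231,270), (290,270) and (355,267). Green decoys are at (314,212) and (358,329). The soaps are at (260,212) and (376,213), and the stapler is at (170,245). The magnifier's shoulder is at (316,138), elbow at (404,171), knob at (440,214) and lens at (457,245).

```bash
cat > h.py <<'E'
import numpy as np, cv2
from bench import arm
from scipy.spatial.transform import Rotation as Ro
def K(c):
    f=240/np.tan(np.radians(c["fov_y"])/2); return f
def ray(c,px):
    f=K(c); return np.array([(px[0]-c["cx"])/f,(px[1]-c["cy"])/f,1.])
def back(c,px,z,o=None):
    if "R" in c: R=c["R"];t=c["t"]; C=-R.T@t; d=R.T@ray(c,px)
    else:
        Rt=Ro.from_rotvec(o["tcp_rot"]).as_matrix(); H=c["hand_eye"]
        C=Rt@H[:3,3]+o["eef_pos"]; d=Rt@H[:3,:3]@ray(c,px)
    return C+d*(z-C[2])/d[2]
def proj(c,X):
    p=c["R"]@np.array(X,float)+c["t"]; f=K(c); return p[:2]/p[2]*f+[c["cx"],c["cy"]]
E
python3 - <<'E'
from h import *
c=arm.read_camera("top"); im=c["pixels"]
hsv=cv2.cvtColor(im,cv2.COLOR_RGB2HSV)
m=cv2.inRange(hsv,(5,130,90),(16,255,255))
n,l,s,ce=cv2.connectedComponentsWithStats(m)
for i in range(1,n):
    if s[i,4]>400: print(s[i],ce[i],back(c,ce[i],13).round(1))
for nme,p,z in (("shoulder",(316,138),168),("elbow",(404,171),182),("knobtop",(440,214),215),("lens",(457,245),170),("foot",(316,158),10),("soapa",(260,212),28),("soapb",(376,213),28),("g1",(314,212),16),("g2",(358,329),16),("stap",(170,245),41)):
    print(nme,back(c,p,z).round(1))
s2=cv2.resize(im[100:360,180:500],None,fx=2.4,fy=2.4,interpolation=cv2.INTER_CUBIC)
cv2.imwrite("pics/topcrop.png",s2[:,:,::-1])
E
```

```text
[  77  213   75   88 1817] [108.99339571 268.669235  ] [488.9 580.1  13. ]
[ 336  248   38   39 1147] [354.35222319 266.907585  ] [505.3 -43.   13. ]
[ 212  251   38   38 1126] [230.81261101 269.41740675] [492.9 271.   13. ]
[ 271  251   39   39 1185] [289.8092827  270.03797468] [494.2 121.1  13. ]
shoulder [791.3  61.5 168. ]
elbow [ 711.6 -141.5  182. ]
knobtop [ 606.1 -214.   215. ]
lens [ 544.3 -262.2  170. ]
foot [791.5  59.6  10. ]
soapa [640.  200.5  28. ]
soapb [643.2 -96.3  28. ]
g1 [645.1  62.3  16. ]
g2 [350.  -52.7  16. ]
stap [548.8 421.6  41. ]
```

View pics/topcrop.png

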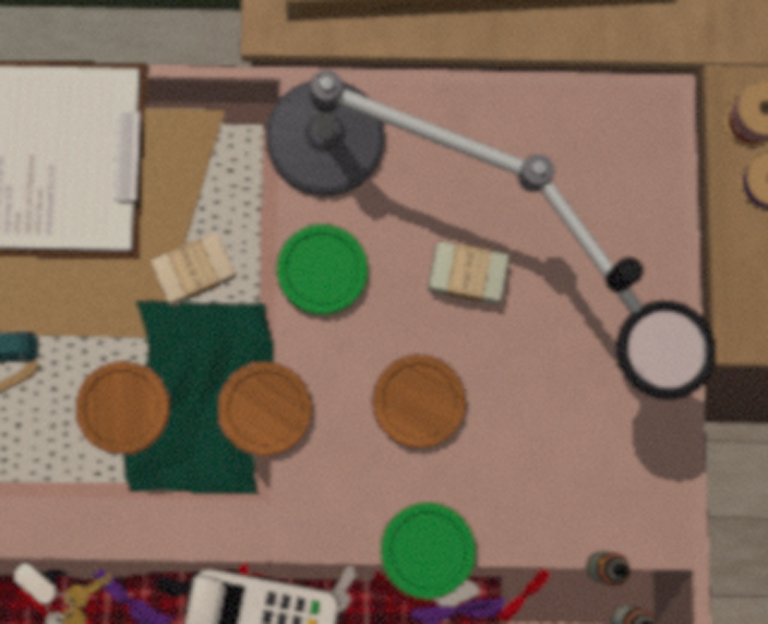

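```bash
cat > g.py <<'E'
import sys
from h import *
# usage: g.py x y z yaw -> needed tool-frame shift and turn
def need(x,y,z,yaw):
    o=arm.get_obs(); R=Ro.from_rotvec(o["tcp_rot"])
    d=R.inv().apply(np.array([x,y,z])-o["eef_pos"])
    T=Ro.from_matrix(np.array([[np.cos(yaw),np.sin(yaw),0],[np.sin(yaw),-np.cos(yaw),0],[0,0,-1]]))
    w=(R.inv()*T).as_rotvec()
    m=R.as_matrix()
    print("t",round(o["time"],2),"pos",o["eef_pos"].round(1),"yaw",round(np.arctan2(m[1,0],m[0,0]),3),"F",o["contact_force"].round(1),"q",o["q"].round(2))
    print("shift",d.round(1),"turn",w.round(3),"width",o["width"])
need(*map(float,sys.argv[1:5]))
E
python3 g.py 462 -43 300 0.376
```

```text
t 0.2 pos [ 220.1 -557.8  218. ] yaw 0.376 F [0.8 0.4 0.2] q [-1.28  0.13  1.49  0.    1.52 -0.09]
shift [ 413.9 -390.2  -81.5] turn [-0.001 -0.    -0.   ] width 0.9989919903005191
```

Call:
{"method": "jog_arm", "body": {
  "plan": [
    [0,10,-10,-40,0,0,0],
    [0,25,-24,-30,0,0,0],
    [0,30,-28,-5,0,0,0],
    [0,30,-28,0,0,0,0],
    [0,30,-28,0,0,0,0],
    [0,30,-28,0,0,0,0],
    [0,30,-28,0,0,0,0],
    [0,30,-28,0,0,0,0],
    [0,30,-28,0,0,0,0],
    [0,30,-28,0,0,0,0],
    [0,30,-28,0,0,0,0],
    [0,30,-28,0,0,0,0],
    [0,30,-28,0,0,0,0],
    [0,30,-28,0,0,0,0],
    [0,0,0,0,0,0,-0.14],
    [0,0,0,0,0,0,-0.14],
    [0,0,0,0,0,0,-0.14],
    [0,0,0,0,0,0,-0.14],
    [0,0,0,0,0,0,-0.14],
    [0,0,0,0,0,0,-0.14]
  ]
}}

```text
time: 2.2
eef_pos: [458.2, -45.8, 294.0]
tcp_rot: [-2.55, -1.827, -0.005]
contact_force: [0.2, -0.1, 0.8]
width: 0.005
```

```bash
python3 g.py 462 -43 60 3.1416
```

```text
t 2.2 pos [458.2 -45.8 294. ] yaw 1.243 F [ 0.2 -0.1  0.8] q [-0.22 -0.27  1.74  0.01  1.68  0.11]
shift [  2.6   3.2 234. ] turn [ 0.004 -0.006 -1.898] width 0.0054682496545630805
```

Call:
{"method": "jog_arm", "body": {
  "plan": [
    [0,0,0,0,0,0,-0.14],
    [0,0,0,0,0,0,-0.14],
    [0,0,0,0,0,0,-0.14],
    [0,0,0,0,0,0,-0.14],
    [0,0,0,10,0,0,-0.14],
    [0,0,0,20,0,0,-0.14],
    [0,0,0,20,0,0,-0.14],
    [0,0,0,20,0,0,-0.14],
    [0,0,0,20,0,0,-0.14],
    [0,0,0,20,0,0,-0.14],
    [0,0,0,20,0,0,-0.14],
    [0,0,0,20,0,0,-0.14],
    [0,0,0,20,0,0,-0.14],
    [0,0,0,20,0,0,-0.08],
    [0,0,0,20,0,0,0],
    [0,0,0,20,0,0,0]
  ]
}}

```text
time: 3.8
eef_pos: [459.0, -44.5, 57.4]
tcp_rot: [-0.141, 3.133, 0.007]
contact_force: [1.3, -0.1, -0.3]
width: 0.007
```

```bash
python3 g.py 462 -43 20 3.1416;  python3 - <<'E'
from h import *
for n in ("scene","top"):
    c=arm.read_camera(n); cv2.imwrite(f"pics/{n}1.png",c["pixels"][:,:,::-1])
E
```

```text
t 3.8 pos [459.  -44.5  57.4] yaw -3.052 F [ 1.3 -0.1 -0.3] q [-0.21 -0.11  2.04  0.01  1.21 -1.88]
shift [-2.9  1.  37.4] turn [0.005 0.005 0.09 ] width 0.006517451652013213
```

View pics/scene1.png

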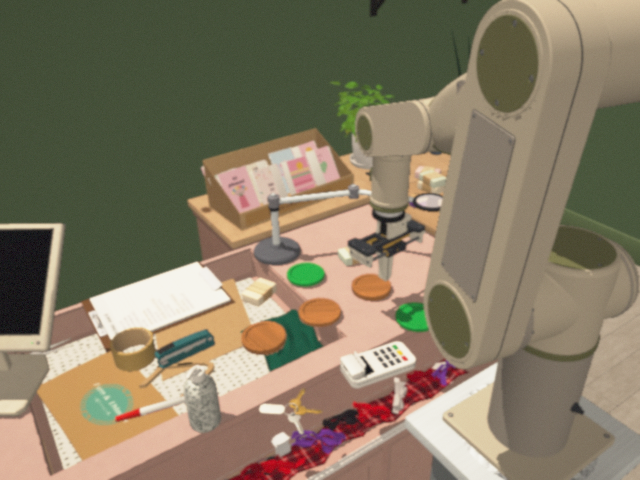

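View pics/top1.png

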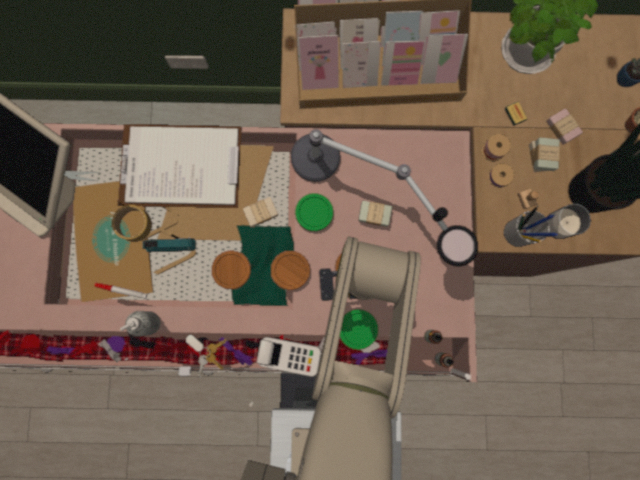

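The fingers hang above the near rim of the third coaster (scene view about (388,270), coaster at (371,287)). Descending in small steps.

Call:
{"method": "jog_arm", "body": {
  "plan": [
    [0,-3,1,15,0,0,0.09],
    [0,0,0,15,0,0,0],
    [0,0,0,5,0,0,0],
    [0,0,0,2,0,0,0],
    [0,0,0,0,0,0,0]
  ]
}}

```text
time: 4.4
eef_pos: [461.9, -42.9, 21.7]
tcp_rot: [0.007, 3.139, 0.008]
contact_force: [-0.2, 0.0, -0.0]
width: 0.004
```

Call:
{"method": "jog_arm", "body": {
  "plan": [
    [0,0,0,1.5,0,0,0],
    [0,0,0,1,0,0,0]
  ]
}}

```text
time: 4.6
eef_pos: [463.3, -43.2, 21.0]
tcp_rot: [0.006, 3.136, 0.007]
contact_force: [0.4, 0.8, 0.0]
width: 0.011
```

Call:
{"method": "jog_arm", "body": {
  "plan": [
    [0,0,0,1,0,0,0],
    [0,0,0,1,0,0,0]
  ]
}}

```text
time: 4.8
eef_pos: [464.0, -43.4, 19.7]
tcp_rot: [0.006, 3.134, 0.007]
contact_force: [0.5, 0.8, 0.7]
width: 0.005
```

Call:
{"method": "jog_arm", "body": {
  "plan": [
    [0,1.5,0,2,0,0,0],
    [0,0,0,1,0,0,0]
  ]
}}

```text
time: 5.0
eef_pos: [462.5, -43.4, 16.7]
tcp_rot: [0.006, 3.134, 0.007]
contact_force: [0.8, 0.3, 0.2]
width: 0.004
```

Call:
{"method": "jog_arm", "body": {
  "plan": [
    [0,1,0,2,0,0,0],
    [0,0,0,1,0,0,0]
  ]
}}

```text
time: 5.2
eef_pos: [462.7, -43.4, 16.2]
tcp_rot: [0.006, 3.133, 0.007]
contact_force: [-9.4, 0.7, 14.6]
width: 0.002
```

Call:
{"method": "jog_arm", "body": {
  "plan": [
    [0,0,0,2,0,0,0],
    [0,0,0,1,0,0,0]
  ]
}}

```text
time: 5.4
eef_pos: [462.7, -43.4, 16.2]
tcp_rot: [0.005, 3.134, 0.007]
contact_force: [-5.8, 0.1, 9.8]
width: 0.006
```

Call:
{"method": "jog_arm", "body": {
  "plan": [
    [0,0,0,-15,0,0,0],
    [0,0,0,-20,0,0,0],
    [0,2,30,0,0,0,0],
    [0,2,40,0,0,0,0],
    [0,3,40,0,0,0,0],
    [0,3,40,0,0,0,0],
    [0,1,14,0,0,0,0],
    [0,0,0,0,0,0,0]
  ]
}}

```text
time: 6.2
eef_pos: [452.1, 125.3, 53.9]
tcp_rot: [0.011, 3.132, 0.007]
contact_force: [-0.4, 0.0, -0.3]
width: 0.007
```

```bash
python3 g.py 451 121 19 3.1416
```

```text
t 6.2 pos [452.1 125.3  53.9] yaw 3.135 F [-0.4  0.  -0.3] q [ 0.16 -0.09  2.02  0.    1.2  -1.41]
shift [ 1.4 -4.5 34.8] turn [ 0.005  0.01  -0.007] width 0.006792936750550197
```

Call:
{"method": "jog_arm", "body": {
  "plan": [
    [0,1,-4,17,0,0.01,0],
    [0,0,0,15,0,0,0],
    [0,0,0,3,0,0,0],
    [0,0,0,0,0,0,0]
  ]
}}

```text
time: 6.6
eef_pos: [451.8, 119.4, 18.2]
tcp_rot: [0.009, 3.142, 0.006]
contact_force: [0.3, -0.7, -0.8]
width: 0.004
```

Call:
{"method": "jog_arm", "body": {
  "plan": [
    [0,0,0,2,0,0,0],
    [0,0,0,1,0,0,0]
  ]
}}

```text
time: 6.8
eef_pos: [452.4, 118.6, 16.0]
tcp_rot: [0.011, 3.141, 0.006]
contact_force: [-1.3, 0.1, 0.7]
width: 0.004
```

Call:
{"method": "jog_arm", "body": {
  "plan": [
    [0,0,0,2,0,0,0],
    [0,0,0,1,0,0,0]
  ]
}}

```text
time: 7.0
eef_pos: [452.9, 118.4, 13.8]
tcp_rot: [0.011, 3.14, 0.006]
contact_force: [-2.5, 0.6, 1.1]
width: 0.008
```

Call:
{"method": "jog_arm", "body": {
  "plan": [
    [0,0,1,2,0,0,0],
    [0,0,0,1,0,0,0]
  ]
}}

```text
time: 7.2
eef_pos: [453.2, 118.8, 12.9]
tcp_rot: [0.011, 3.14, 0.004]
contact_force: [-9.5, -0.8, 18.2]
width: 0.006
```

```bash
python3 - <<'E'
from h import *
for n in ("scene","wrist"):
    c=arm.read_camera(n); im=c["pixels"]
    if n=="scene": im=cv2.resize(im[200:400,200:460],None,fx=3,fy=3,interpolation=cv2.INTER_CUBIC)
    cv2.imwrite(f"pics/{n}2.png",im[:,:,::-1])
print(arm.get_obs()["contact_force"])
E
```

```text
[-9.95581647 -2.25495012 16.31173043]
```

View pics/scene2.png

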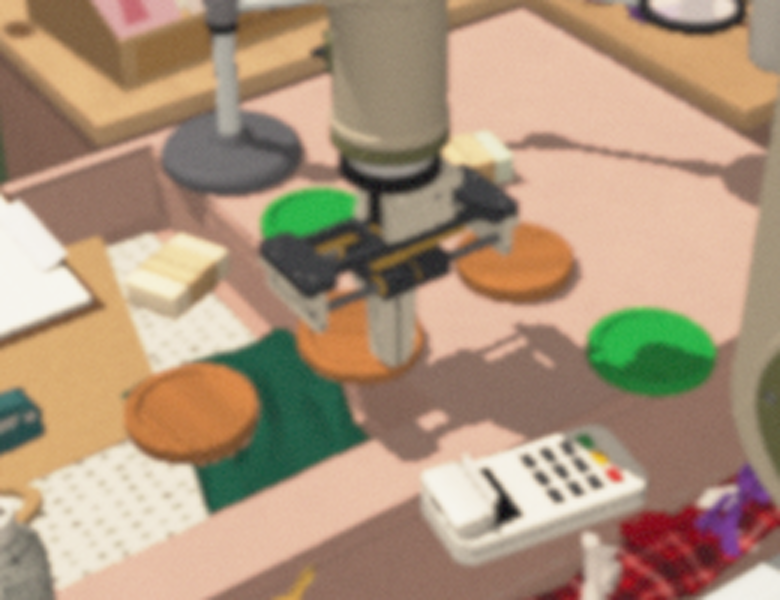

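View pics/wrist2.png

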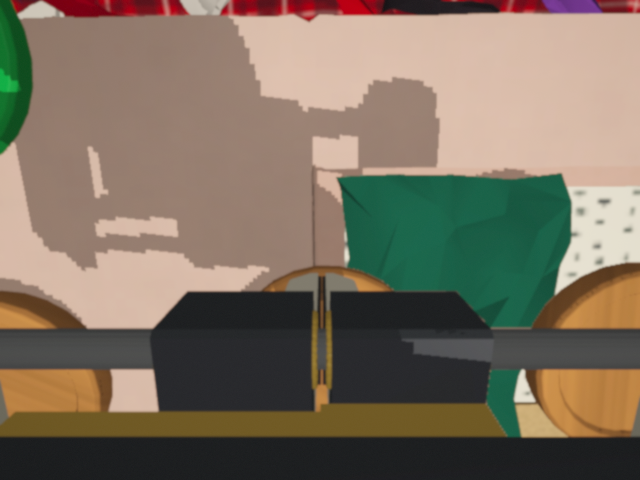

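C2 sank by about 3–4 mm under roughly 1 N and then stopped, so it looks like the rocker. The pad covers the rim there, so this shouldn't be the dished floor. Checking C1 to be sure.

Call:
{"method": "jog_arm", "body": {
  "plan": [
    [0,0,0,-15,0,0,0],
    [0,0,0,-20,0,0,0],
    [0,1,30,0,0,0,0],
    [0,1,40,0,0,0,0],
    [0,1,40,0,0,0,0],
    [0,0,38,0,0,0,0],
    [0,0,0,10,0,0,0],
    [0,0,0,0,0,0,0]
  ]
}}

```text
time: 8.1
eef_pos: [453.8, 272.8, 41.3]
tcp_rot: [0.013, 3.133, 0.007]
contact_force: [0.4, -0.2, -0.2]
width: 0.001
```

```bash
python3 g.py 450 271 19 3.1416;  python3 - <<'E'
from h import *
c=arm.read_camera("top"); im=c["pixels"]
cv2.imwrite("pics/top3.png",im[:,:,::-1])
hsv=cv2.cvtColor(im,cv2.COLOR_RGB2HSV)
m=cv2.inRange(hsv,(5,130,90),(16,255,255))
n,l,s,ce=cv2.connectedComponentsWithStats(m)
for i in range(1,n):
    if s[i,4]>400: print(s[i],ce[i],back(c,ce[i],13).round(1))
E
```

```text
t 8.1 pos [453.8 272.8  41.3] yaw 3.133 F [ 0.4 -0.2 -0.2] q [ 0.44  0.09  1.87  0.    1.17 -1.12]
shift [ 4.  -2.  22.2] turn [ 0.004  0.008 -0.008] width 0.0007918793687514403
[  77  210   75   91 1901] [109.3256181  268.88637559] [488.3 579.2  13. ]
[ 336  248   38   39 1144] [354.30244755 266.94318182] [505.2 -42.8  13. ]
[ 271  251   39   39 1184] [289.88597973 269.88344595] [494.6 120.9  13. ]
```

Call:
{"method": "jog_arm", "body": {
  "plan": [
    [0,3.5,-2,15,0,0.01,0],
    [0,0,0,7,0,0,0],
    [0,0,0,1,0,0,0],
    [0,0,0,0,0,0,0]
  ]
}}

```text
time: 8.55
eef_pos: [450.9, 267.3, 16.7]
tcp_rot: [-0.021, -3.139, -0.007]
contact_force: [0.0, -0.7, 0.0]
width: 0.006
```

Call:
{"method": "jog_arm", "body": {
  "plan": [
    [0,0,0,2,0,0,0],
    [0,0,0,1,0,0,0]
  ]
}}

```text
time: 8.75
eef_pos: [451.3, 267.2, 16.3]
tcp_rot: [-0.023, -3.139, -0.008]
contact_force: [-4.9, -0.1, 6.9]
width: 0.004
```

Call:
{"method": "jog_arm", "body": {
  "plan": [
    [0,0,0,2,0,0,0],
    [0,0,0,1,0,0,0]
  ]
}}

```text
time: 8.95
eef_pos: [451.7, 267.3, 16.3]
tcp_rot: [-0.024, -3.139, -0.009]
contact_force: [-0.3, -0.9, 0.2]
width: 0.008
```

Call:
{"method": "jog_arm", "body": {
  "plan": [
    [0,0,0,3,0,0,0],
    [0,0,0,3,0,0,0]
  ]
}}

```text
time: 9.15
eef_pos: [452.1, 267.4, 16.1]
tcp_rot: [-0.024, -3.137, -0.009]
contact_force: [-17.8, -8.6, 37.0]
width: 0.006
```

C1 is hard at 16.1 mm under 37 N and C3 is hard at 16.2 mm under 15 N, but C2 sank about 3 mm. C2, at top pixel (290,270), is the rocker. Next is the knob.

Call:
{"method": "jog_arm", "body": {
  "plan": [
    [0,0,0,-15,0,0,0],
    [0,0,0,-40,0,0,0],
    [60,0,0,-40,0,0,0],
    [60,0,0,-40,0,0,0],
    [60,0,0,-40,0,0,0],
    [60,0,0,-40,0,0,0],
    [60,0,0,-40,0,0,0],
    [60,0,0,-30,0,0,0],
    [60,-10,-40,0,0,0,0],
    [60,-12,-40,0,0,0,0],
    [60,-14,-40,0,0,0,0],
    [60,-14,-40,0,0,0,0],
    [60,-14,-40,0,0,0,0],
    [60,-14,-40,0,0,0,0],
    [60,-14,-40,0,0,0,0],
    [60,-14,-40,0,0,0,0],
    [60,-14,-40,0,0,0,0],
    [60,-14,-40,0,0,0,0],
    [60,-14,-40,0,0,0,0],
    [60,-14,-40,0,0,0,0]
  ]
}}

```text
time: 11.15
eef_pos: [612.8, -235.6, 317.3]
tcp_rot: [0.02, 3.129, 0.011]
contact_force: [0.1, 0.3, 0.1]
width: 0.644
```

```bash
python3 g.py 607 -215 182 3.1416;  python3 - <<'E'
from h import *
o=arm.get_obs();c=arm.read_camera("wrist"); im=c["pixels"]
cv2.imwrite("pics/wrist4.png",im[:,:,::-1])
c=arm.read_camera("top"); im=c["pixels"]
cv2.imwrite("pics/top4.png",im[:,:,::-1])
E
```

```text
t 11.15 pos [ 612.8 -235.6  317.3] yaw 3.129 F [0.1 0.3 0.1] q [-0.45  0.26  1.17  0.01  1.71 -2.01]
shift [  7.8  19.5 135.4] turn [ 0.007  0.013 -0.013] width 0.6437016882776834
```

View pics/wrist4.png

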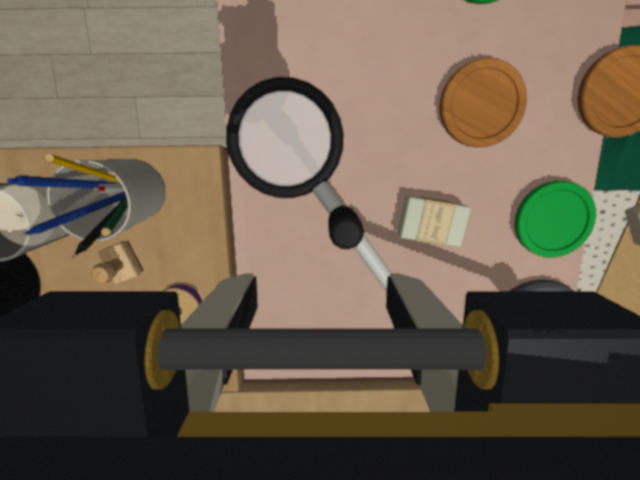

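The wrist view shows the knob top at about (347,222) and the lens ring centred at (285,137).

```bash
python3 - <<'E'
from h import *
o=arm.get_obs();c=arm.read_camera("wrist")
print(back(c,(347,222),222,o), back(c,(285,137),167,o))
E
python3 g.py 607 -215 182 3.1416
```

```text
[ 598.98248178 -220.93604879  222.        ] [ 540.43558965 -266.36110413  167.        ]
t 11.3 pos [ 612.2 -236.3  315.5] yaw 3.126 F [0.5 1.  0.4] q [-0.45  0.26  1.17  0.01  1.71 -2.01]
shift [  6.9  20.1 133.6] turn [ 0.008  0.01  -0.016] width 0.6434309943997804
```

```bash
python3 - <<'E'
from h import *
c=arm.read_camera("top")
for X in ((607,-215),(603,-218),(599,-221)):
  print(X,[proj(c,[*X,z]).round(1).tolist() for z in (174,201,222)], proj(c,[*X,201])*[1,1])
print(back(c,(440.4,213.8),201))
s=arm.read_camera("scene")
for X in ((607,-215),(603,-218),(599,-221)):
  print(X,[proj(s,[*X,z]).round(1).tolist() for z in (174,201,222)])
im=cv2.imread("pics/top0.png"); a=cv2.resize(im[195:275,410:490],None,fx=6,fy=6,interpolation=cv2.INTER_CUBIC)
im=cv2.imread("pics/scene0.png"); b=cv2.resize(im[160:220,380:440],None,fx=8,fy=8,interpolation=cv2.INTER_CUBIC)
cv2.imwrite("pics/k.png",np.hstack([a,b]))
E
```

```text
(607, -215) [[436.1, 217.1], [438.9, 214.8], [441.2, 213.0]] [438.91057532 214.81344002]
(603, -218) [[437.4, 218.8], [440.3, 216.6], [442.6, 214.8]] [440.29364023 216.60427246]
(599, -221) [[438.8, 220.6], [441.7, 218.4], [444.0, 216.6]] [441.67820099 218.39704178]
[ 609.36443065 -218.36521051  201.        ]
(607, -215) [[399.3, 194.5], [399.8, 185.2], [400.3, 177.9]]
(603, -218) [[401.2, 194.7], [401.7, 185.4], [402.2, 178.1]]
(599, -221) [[403.0, 195.0], [403.6, 185.7], [404.1, 178.3]]
```

View pics/k.png

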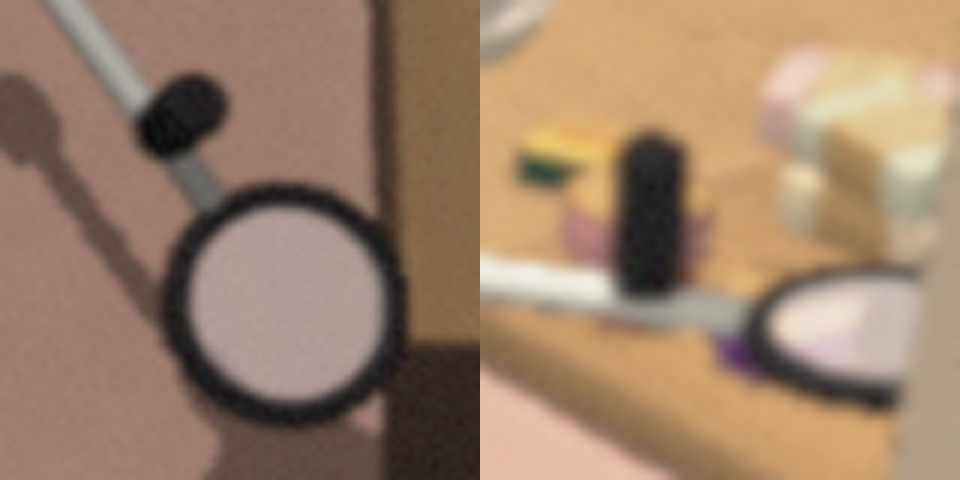

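Call:
{"method": "jog_arm", "body": {
  "plan": [
    [60,4,9,20,0.008,0.01,0],
    [60,3,9,25,0,0,0],
    [60,0,0,25,0,0,0],
    [60,0,0,8,0,0,0],
    [60,0,0,0,0,0,0]
  ]
}}

```text
time: 11.9
eef_pos: [607.0, -208.2, 242.6]
tcp_rot: [0.009, 3.132, -0.004]
contact_force: [-0.3, -0.9, 1.2]
width: 0.646
```

```bash
python3 g.py 605 -218 182 3.1416;  python3 - <<'E'
from h import *
o=arm.get_obs();c=arm.read_camera("wrist"); im=c["pixels"]
cv2.imwrite("pics/wrist5.png",im[:,:,::-1])
E
```

```text
t 11.9 pos [ 607.  -208.2  242.6] yaw 3.136 F [-0.3 -0.9  1.2] q [-0.41  0.22  1.34  0.    1.57 -1.98]
shift [ 2.5 -9.6 60.6] turn [-0.003  0.01  -0.006] width 0.6464532194431437
```

View pics/wrist5.png

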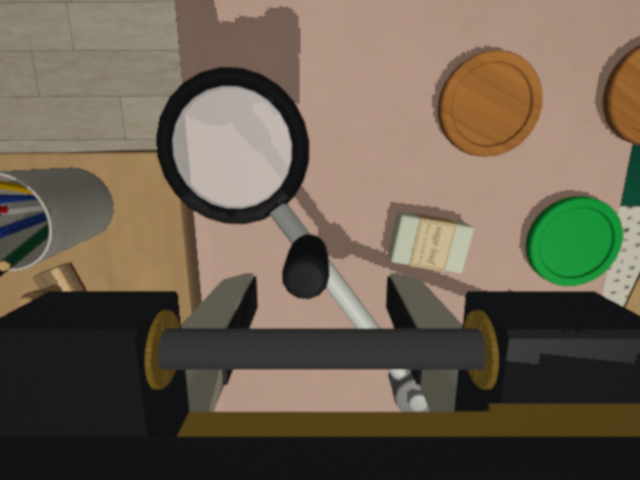

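```bash
python3 - <<'E'
from h import *
o=arm.get_obs();c=arm.read_camera("wrist")
print(back(c,(306,275),222,o), back(c,(233,145),167,o))
E
python3 g.py 605 -218 182 3.1416
```

```text
[ 606.76026945 -217.16496499  222.        ] [ 541.13520191 -263.62212644  167.        ]
t 12.0 pos [ 607.6 -209.   244.2] yaw 3.135 F [-0.3 -0.7 -0. ] q [-0.41  0.22  1.34  0.    1.57 -1.98]
shift [ 3.3 -8.8 62.2] turn [-0.003  0.012 -0.006] width 0.6435550719020797
```

Knob at about (606,-217). Lowering onto it and gripping.

Call:
{"method": "jog_arm", "body": {
  "plan": [
    [60,2,-8,10,0,0.01,0],
    [60,0,0,20,0,0,0],
    [60,0,0,20,0,0,0],
    [60,0,0,10,0,0,0],
    [20,0,0,0,0,0,0],
    [10,0,0,0,0,0,0],
    [10,0,0,0,0,0,0],
    [10,0,0,0,0,0,0]
  ],
  "squeeze": 35
}}

```text
time: 12.8
eef_pos: [609.5, -222.0, 190.6]
tcp_rot: [0.012, 3.13, -0.014]
contact_force: [2.2, 5.8, -3.8]
width: 0.349
```

```bash
python3 g.py 581 45 183 3.1416
```

```text
t 12.8 pos [ 609.5 -222.   190.6] yaw 3.134 F [ 2.2  5.8 -3.8] q [-0.43  0.26  1.39 -0.    1.47 -1.99]
shift [ 30.6 266.8   4.8] turn [-0.009  0.012 -0.007] width 0.34877750062355656
```

Call:
{"method": "jog_arm", "body": {
  "plan": [
    [10,0,0,4,0,0,0],
    [10,0,2,2,0,0,0],
    [10,0,0,0,0,0,0]
  ]
}}

```text
time: 13.1
eef_pos: [611.2, -221.6, 189.1]
tcp_rot: [0.012, 3.125, -0.021]
contact_force: [-0.4, 2.1, -6.5]
width: 0.27
```

Call:
{"method": "jog_arm", "body": {
  "plan": [
    [10,2,8,0,0,0.01,0],
    [10,2,14,0,0,0,0],
    [10,2,16,0,0,0,0],
    [10,2,16,0,0,0,0],
    [10,2,16,0,0,0,0],
    [10,2,16,0,0,0,0],
    [10,0,0,0,0,0,0]
  ]
}}

```text
time: 13.8
eef_pos: [592.7, -145.3, 189.0]
tcp_rot: [-0.029, -3.136, 0.049]
contact_force: [0.4, 4.1, -1.3]
width: 0.273
```

```bash
python3 g.py 581 45 187 3.1416;  python3 - <<'E'
from h import *
c=arm.read_camera("top"); im=c["pixels"]
cv2.imwrite("pics/top6.png",im[:,:,::-1])
E
```

```text
t 13.8 pos [ 592.7 -145.3  189. ] yaw 3.123 F [ 0.4  4.1 -1.3] q [-0.31  0.17  1.5  -0.03  1.47 -1.85]
shift [ 15.3 190.1  -3.9] turn [-0.031 -0.005 -0.019] width 0.27311062265991154
```

View pics/top6.png

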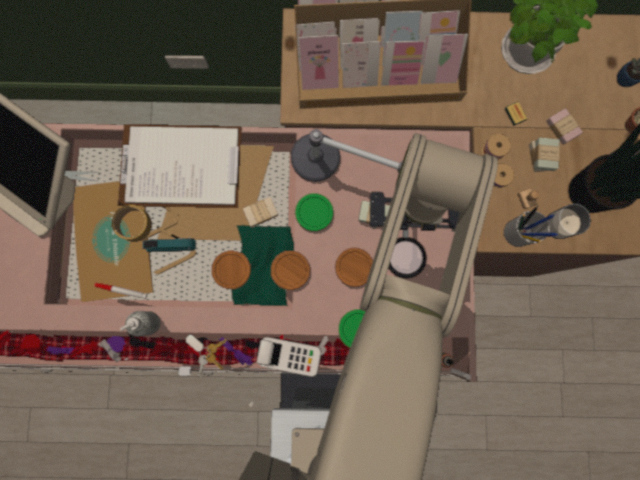

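The lens follows the knob and is now at about (406,257). Tilt is small, so I'll continue while correcting it.

Call:
{"method": "jog_arm", "body": {
  "plan": [
    [10,1,12,-1,-0.01,0,0],
    [10,1,16,-1,-0.01,0,0],
    [10,1,18,0,-0.01,0,0],
    [10,1,18,0,0,0,0],
    [10,1,18,0,0,0,0],
    [10,1,18,0,0,0,0],
    [10,1,16,0,0,0,0],
    [10,0,0,0,0,0,0]
  ]
}}

```text
time: 14.65
eef_pos: [587.3, -24.1, 189.0]
tcp_rot: [-0.033, -3.135, 0.003]
contact_force: [-0.1, 2.6, -1.2]
width: 0.271
```

```bash
python3 g.py 581 45 187 3.1416
```

```text
t 14.65 pos [587.3 -24.1 189. ] yaw 3.12 F [-0.1  2.6 -1.2] q [-0.13  0.12  1.56 -0.    1.47 -1.68]
shift [ 7.8 69.   1.9] turn [-0.002 -0.006 -0.021] width 0.27144819144257454
```

Call:
{"method": "jog_arm", "body": {
  "plan": [
    [10,1,12,0,0,0,-0.01],
    [10,2,16,0,0,0,0],
    [10,2,16,0,0,0,0],
    [10,1,10,0,0,0,0],
    [10,1,6,0,0,0,0],
    [10,0,0,0,0,0,0]
  ]
}}

```text
time: 15.25
eef_pos: [580.4, 39.8, 189.0]
tcp_rot: [-0.017, -3.135, 0.005]
contact_force: [-0.9, -2.0, -1.9]
width: 0.274
```

```bash
python3 g.py 581 45 187 3.1416;  python3 - <<'E'
from h import *
o=arm.get_obs()
for n in ("top","scene","wrist"):
    c=arm.read_camera(n); cv2.imwrite(f"pics/{n}7.png",c["pixels"][:,:,::-1])
E
```

```text
t 15.25 pos [580.4  39.8 189. ] yaw 3.131 F [-0.9 -2.  -1.9] q [-0.02  0.1   1.57 -0.    1.47 -1.58]
shift [-0.6  5.2  1.9] turn [-0.003 -0.006 -0.011] width 0.2743963211455952
```

View pics/top7.png

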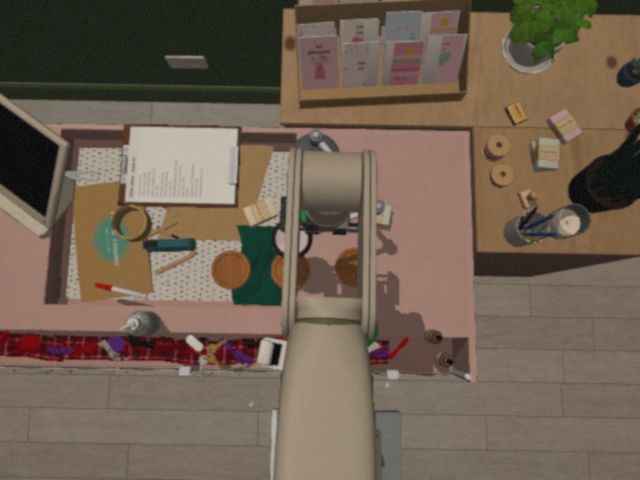

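View pics/wrist7.png

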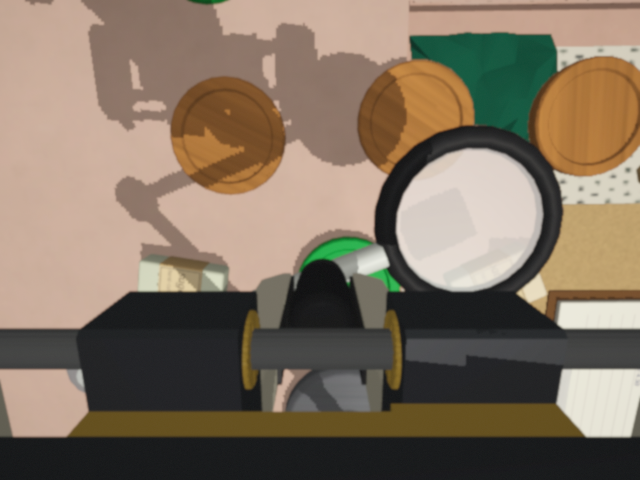

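View pics/scene7.png

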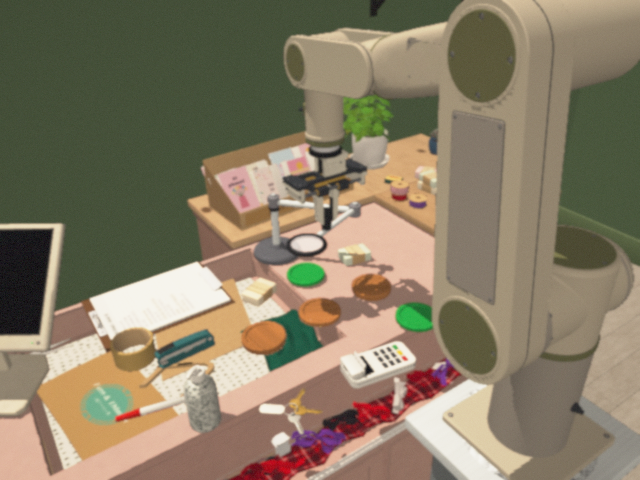

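The lens is at wrist pixel (469,210) and scene pixel (307,244). I'll compute its position.

```bash
python3 - <<'E'
from h import *
o=arm.get_obs();c=arm.read_camera("wrist");s=arm.read_camera("scene");t=arm.read_camera("top")
print(back(c,(469,210),166,o), back(s,(307,244),166), back(t,(293,238),166))
S=np.array([791.4,60.5])
def knob(L):
    d=L-S; D=np.hypot(*d); a=np.arctan2(d[1],d[0])+np.arccos((220**2+D*D-210**2)/(440*D))
    E=S+220*np.array([np.cos(a),np.sin(a)]); return E,E+(L-E)*130/210
for L in ((557,121),(557,110),(574,123)): print(L,knob(np.array(L,float)))
from scipy.optimize import fsolve
for k in ((580.4,39.8),(578,42)): print(k,fsolve(lambda L:knob(L)[1]-k,(557,121)))
E
```

```text
[546.53287831 113.61862389 166.        ] [549.86093135 112.49269467 166.        ] [553.77224509 109.66953558 166.        ]
(557, 121) (array([621.23069507, -78.9360343 ]), array([581.46883622,  44.8338917 ]))
(557, 110) (array([628.56131947, -87.43094376]), array([584.26145504,  34.7882119 ]))
(574, 123) (array([623.09485214, -81.18054631]), array([592.70280082,  45.21693474]))
(580.4, 39.8) [553.39936046 115.10581295]
(578, 42) [550.74310695 117.2134415 ]
```

Call:
{"method": "jog_arm", "body": {
  "plan": [
    [10,-5,5,0,0,0,-0.01],
    [10,-3,3,0,0,0,0],
    [10,0,0,0,0,0,0]
  ]
}}

```text
time: 15.85
eef_pos: [589.1, 45.1, 188.9]
tcp_rot: [-0.005, -3.134, 0.008]
contact_force: [-1.8, 1.3, -0.1]
width: 0.271
```

```bash
python3 g.py 586 44 187 3.1416;  python3 - <<'E'
from h import *
for n in ("scene","wrist"):
    c=arm.read_camera(n); cv2.imwrite(f"pics/{n}8.png",c["pixels"][:,:,::-1])
E
```

```text
t 15.85 pos [589.1  45.1 188.9] yaw 3.138 F [-1.8  1.3 -0.1] q [-0.01  0.13  1.54 -0.01  1.48 -1.57]
shift [ 3.1 -1.1  2. ] turn [-0.005 -0.007 -0.003] width 0.2712151088830575
```

View pics/wrist8.png

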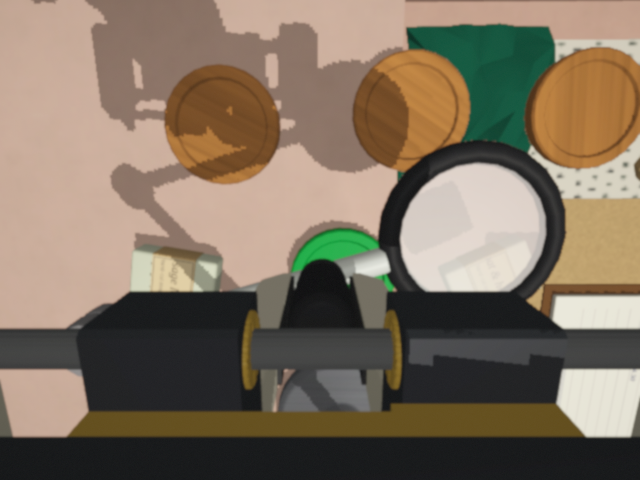

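```bash
python3 - <<'E'
from h import *
o=arm.get_obs();c=arm.read_camera("wrist")
print(back(c,(473,226),166,o), back(c,(412,110),14,o),back(c,(223,125),14,o))
E
```

```text
[562.77223172 121.60810241 166.        ] [492.61762965 121.38671325  14.        ] [504.19581383 -41.25731931  14.        ]
```

View pics/scene8.png

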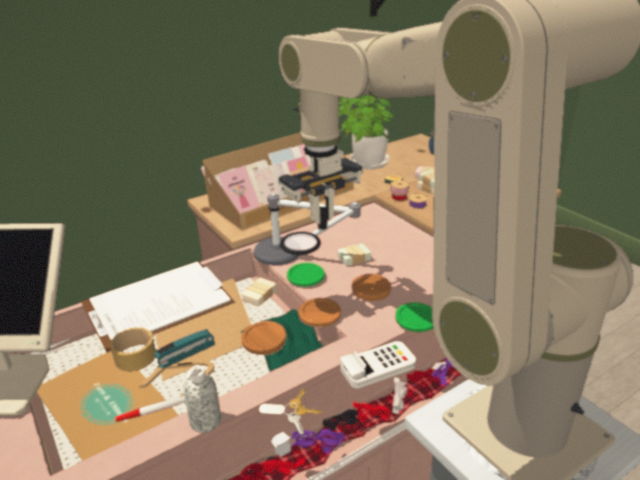

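Lens to coaster distance is about 69 mm, which is close to the 75 mm limit. Pulling back about 7 mm.

Call:
{"method": "jog_arm", "body": {
  "plan": [
    [10,5,-1,0,0,-0.005,0],
    [10,3,0,0,0,0,0],
    [10,0,0,0,0,0,0],
    [10,0,0,0,0,0,0]
  ]
}}

```text
time: 16.4
eef_pos: [581.9, 43.4, 189.0]
tcp_rot: [0.006, 3.139, -0.008]
contact_force: [3.6, -0.0, -3.9]
width: 0.272
```

```bash
python3 g.py 582 44 187 3.1416;  python3 - <<'E'
from h import *
for n in ("wrist",):
    c=arm.read_camera(n); cv2.imwrite(f"pics/{n}9.png",c["pixels"][:,:,::-1])
E
```

```text
t 16.4 pos [581.9  43.4 189. ] yaw 3.138 F [ 3.6 -0.  -3.9] q [-0.01  0.1   1.58 -0.01  1.46 -1.58]
shift [-0.1  0.6  2. ] turn [-0.005  0.003 -0.004] width 0.2724141860104749
```

View pics/wrist9.png

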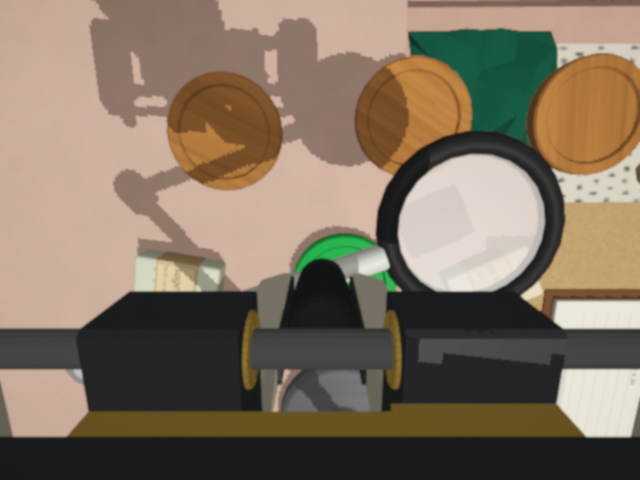

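```bash
python3 - <<'E'
from h import *
o=arm.get_obs();c=arm.read_camera("wrist")
print(back(c,(471,216),166,o), back(c,(414,116),14,o))
E
```

```text
[550.65579021 118.27529301 166.        ] [492.14936873 121.33476447  14.        ]
```

Call:
{"method": "jog_arm", "body": {
  "plan": [
    [35,0,0,0,0,0,0],
    [45,0,0,0,0,0,0],
    [50,0,0,0,0,0,0],
    [50,0,0,-10,0,0,0],
    [50,0,0,-25,0,0,0],
    [50,0,0,-35,0,0,0],
    [50,0,0,-30,0,0,0],
    [0,0,0,0,0,0,0],
    [0,30,20,0,0,0,0],
    [0,35,25,0,0,0,0],
    [0,35,20,0,0,0,0],
    [0,30,10,0,0,0,0],
    [0,0,0,0,0,0,0]
  ]
}}

```text
time: 17.8
eef_pos: [446.1, 122.2, 295.3]
tcp_rot: [-0.007, -3.14, 0.005]
contact_force: [0.7, -0.4, -0.1]
width: 0.072
```

```bash
python3 g.py 449 121 25 3.1416;  python3 - <<'E'
from h import *
for n in ("scene","top"):
    c=arm.read_camera(n); cv2.imwrite(f"pics/{n}10.png",c["pixels"][:,:,::-1])
E
```

```text
t 17.8 pos [446.1 122.2 295.3] yaw 3.137 F [ 0.7 -0.4 -0.1] q [ 0.16 -0.26  1.73 -0.    1.68 -1.41]
shift [ -3.4  -0.3 270.3] turn [-0.003 -0.002 -0.005] width 0.07176170523711875
```

View pics/scene10.png

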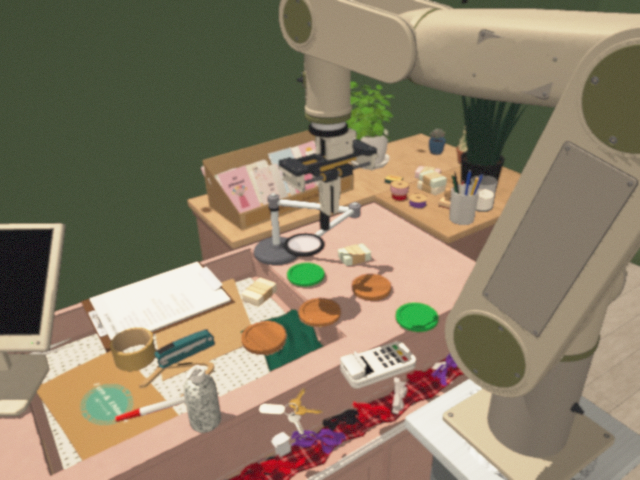

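View pics/top10.png

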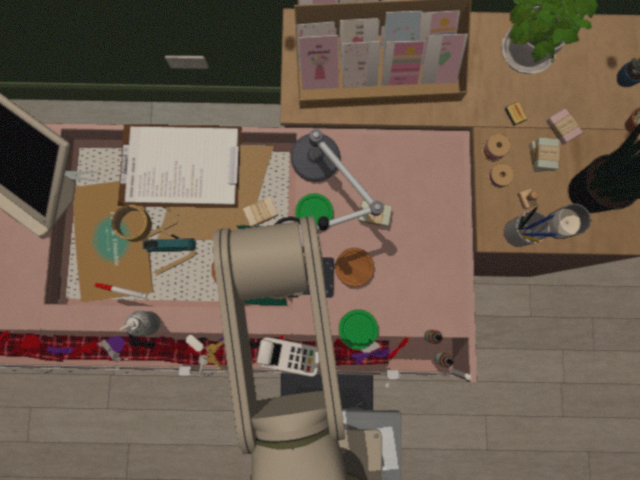

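The magnifier stands by itself with the knob released, and the lens is about 59 mm from C2's centre. Descending to the near rim.

Call:
{"method": "jog_arm", "body": {
  "plan": [
    [0,0,0,25,0,0,0],
    [0,0,0,40,0,0,0],
    [0,0,0,40,0,0,0],
    [0,0,0,40,0,0,0],
    [0,0,0,30,0,0,0],
    [0,0,0,10,0,0,0],
    [0,0,0,0,0,0,0]
  ]
}}

```text
time: 18.6
eef_pos: [455.7, 116.9, 105.8]
tcp_rot: [0.017, 3.137, -0.007]
contact_force: [0.5, -0.3, 0.3]
width: 0.006
```

```bash
python3 g.py 449 121 25 3.1416;  python3 - <<'E'
from h import *
for n in ("scene",):
    c=arm.read_camera(n); cv2.imwrite(f"pics/{n}11.png",cv2.resize(c["pixels"][130:350,200:460],None,fx=2.7,fy=2.7)[:,:,::-1])
E
```

```text
t 18.6 pos [455.7 116.9 105.8] yaw 3.131 F [ 0.5 -0.3  0.3] q [ 0.15 -0.14  1.97 -0.01  1.31 -1.41]
shift [ 7.2  4.4 80.7] turn [-0.004  0.005 -0.011] width 0.0055464562066052684
```

View pics/scene11.png

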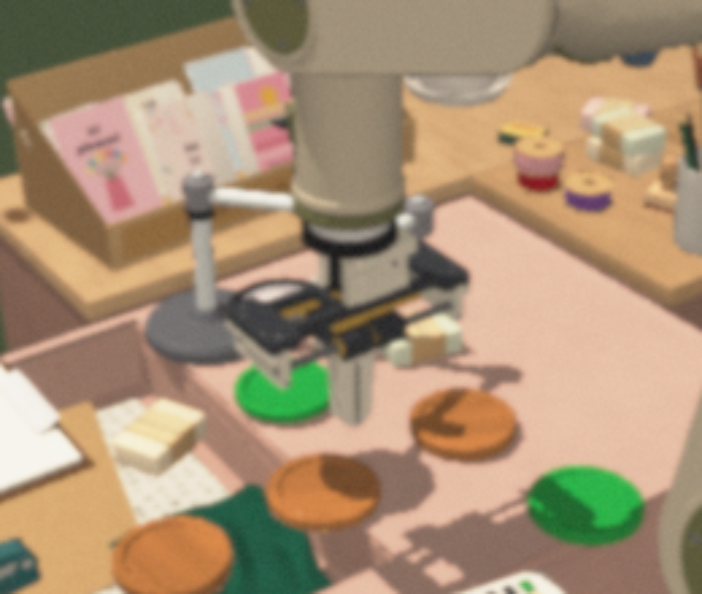

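Call:
{"method": "jog_arm", "body": {
  "plan": [
    [0,8,4,0,0,0,0],
    [0,0,0,15,0,0,0],
    [0,1,0,20,0,0,0],
    [0,1,0,20,0,0,0],
    [0,1,0,15,0,0,0],
    [0,0,0,4,0,0,0],
    [0,0,0,0,0,0,0]
  ]
}}

```text
time: 19.35
eef_pos: [453.2, 122.9, 37.8]
tcp_rot: [0.016, 3.118, -0.002]
contact_force: [-0.2, 0.2, -0.8]
width: 0.007
```

```bash
python3 g.py 450 121 18 3.1416;  python3 - <<'E'
from h import *
for n in ("scene",):
    c=arm.read_camera(n); cv2.imwrite(f"pics/{n}12.png",cv2.resize(c["pixels"][130:350,200:460],None,fx=2.7,fy=2.7)[:,:,::-1])
E
```

```text
t 19.35 pos [453.2 122.9  37.8] yaw 3.132 F [-0.2  0.2 -0.8] q [ 0.16 -0.08  2.04 -0.01  1.15 -1.4 ]
shift [ 3.6 -1.9 19.7] turn [-0.001  0.023 -0.01 ] width 0.006521298916138122
```

View pics/scene12.png

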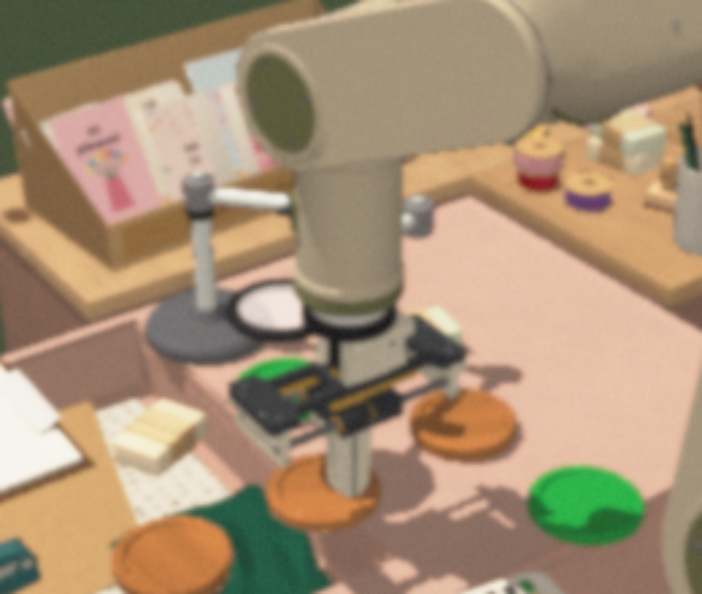

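Call:
{"method": "jog_arm", "body": {
  "plan": [
    [0,3,-2,8,0,0.02,0],
    [0,1,0,8,0,0,0],
    [0,0,0,4,0,0,0],
    [0,0,0,2,0,0,0]
  ]
}}

```text
time: 19.8
eef_pos: [451.9, 121.1, 17.2]
tcp_rot: [0.016, 3.134, -0.001]
contact_force: [-0.3, 0.1, -0.4]
width: 0.004
```

Call:
{"method": "jog_arm", "body": {
  "plan": [
    [0,0,0,2,0,0,0],
    [0,0,0,2,0,0,0]
  ]
}}

```text
time: 20.0
eef_pos: [451.6, 121.1, 12.8]
tcp_rot: [0.016, 3.135, -0.001]
contact_force: [-5.0, -2.2, 13.0]
width: 0.003
```

Call:
{"method": "jog_arm", "body": {
  "plan": [
    [0,0,0,2,0,0,0],
    [0,0,0,2,0,0,0],
    [0,0,0,1,0,0,0]
  ]
}}

```text
time: 20.3
eef_pos: [451.8, 121.2, 12.8]
tcp_rot: [0.015, 3.137, -0.002]
contact_force: [-5.6, -1.9, 8.5]
width: 0.01
```

Call:
{"method": "jog_arm", "body": {
  "plan": [
    [0,0,0,2,0,0,0],
    [0,0,0,2,0,0,0],
    [0,0,0,2,0,0,0],
    [0,0,0,2,0,0,0],
    [0,0,0,2,0,0,0],
    [0,0,0,2,0,0,0]
  ]
}}

```text
time: 20.9
eef_pos: [452.0, 121.2, 12.6]
tcp_rot: [0.013, 3.141, -0.005]
contact_force: [-13.1, -2.2, 26.4]
width: 0.004
```

```bash
python3 - <<'E'
from h import *
print(arm.get_obs()["contact_force"])
for n in ("scene",):
    c=arm.read_camera(n); b=c["pixels"]
a=cv2.imread("pics/scene0.png")[:,:,::-1]
x=np.hstack([cv2.resize(q[290:335,285:355],None,fx=5.5,fy=5.5,interpolation=cv2.INTER_CUBIC) for q in (a,b)])
y=cv2.resize(b[200:400,200:460],(x.shape[1]//2,300)); 
cv2.imwrite("pics/cmp.png",x[:,:,::-1])
cv2.imwrite("pics/scene13.png",b[:,:,::-1])
E
```

```text
[-13.14133234  -2.20896443  26.41894418]
```

View pics/cmp.png

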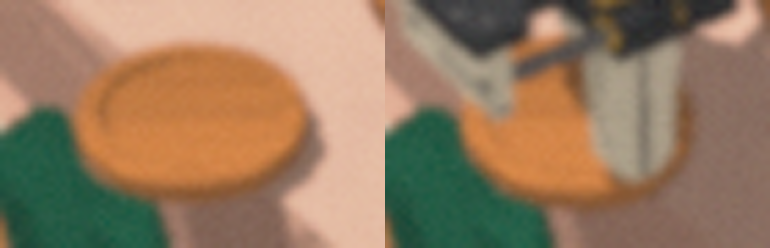

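C2 is tipped: its far rim is raised and near rim lowered compared with the start, and it has been held that way for about 0.9 s at 8–26 N. Retreating.

Call:
{"method": "jog_arm", "body": {
  "plan": [
    [0,0,0,-3,0,0,0],
    [0,0,0,-8,0,0,0],
    [0,5,0,-15,0,0,0],
    [0,10,0,-25,0,0,0],
    [0,10,0,-40,0,0,0],
    [0,10,0,-40,0,0,0],
    [0,5,0,-40,0,0,0],
    [0,0,0,-40,0,0,0],
    [0,0,0,-40,0,0,0],
    [0,0,-40,-20,0,0,0],
    [0,0,-45,0,0,0,0],
    [0,0,-45,0,0,0,0],
    [0,0,-45,0,0,0,0],
    [0,0,-45,0,0,0,0],
    [0,0,-45,0,0,0,0],
    [0,0,-40,0,0,0,0],
    [0,0,0,0,0,0,0],
    [0,0,0,0,0,0,0]
  ]
}}

```text
time: 22.75
eef_pos: [407.3, -193.5, 304.1]
tcp_rot: [0.004, 3.128, -0.01]
contact_force: [-0.5, 0.6, -0.3]
width: 0.006
```

```bash
python3 - <<'E'
from h import *
o=arm.get_obs();print(o["time"],o["eef_pos"],o["contact_force"])
s=arm.read_camera("scene"); cv2.imwrite("pics/scene14.png",s["pixels"][:,:,::-1])
c=arm.read_camera("top"); im=c["pixels"]
cv2.imwrite("pics/top14.png",im[:,:,::-1])
hsv=cv2.cvtColor(im,cv2.COLOR_RGB2HSV)
m=cv2.inRange(hsv,(5,130,90),(16,255,255))
n,l,st,ce=cv2.connectedComponentsWithStats(m)
for i in range(1,n):
    if st[i,4]>300: print(st[i],ce[i],back(c,ce[i],13).round(1))
E
```

```text
22.75 [ 407.25861355 -193.46189449  304.14597732] [-0.52141385  0.63199906 -0.25199261]
[  76  222   76   79 1794] [108.71070234 270.28205128] [484.8 580.5  13. ]
[ 212  251   38   38 1120] [230.83035714 269.31428571] [493.1 270.9  13. ]
[335 253  39  34 776] [357.0257732  271.06314433] [494.8 -49.8  13. ]
[271 255  30  35 707] [284.145686   272.23620934] [488.3 135.3  13. ]
```

View pics/top14.png

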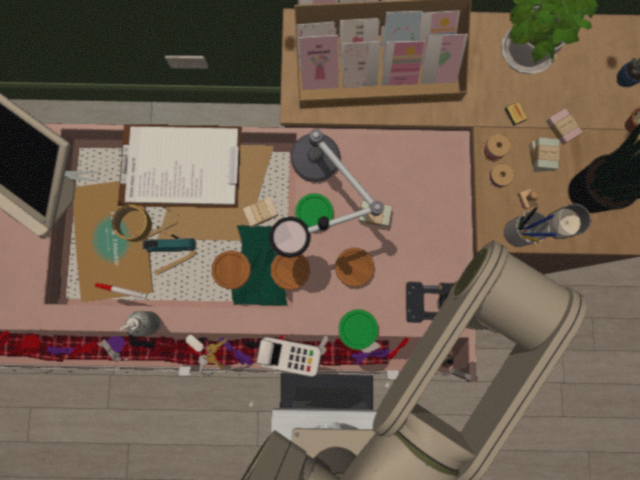

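View pics/scene14.png

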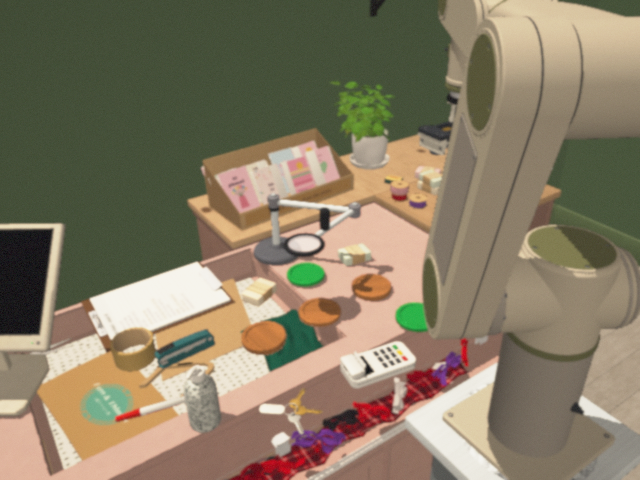

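The lens ring is at top pixel (290,237), C2 is still at about (290,271), and all coasters look level.

```bash
python3 - <<'E'
from h import *
im=cv2.imread("pics/top14.png"); 
a=cv2.resize(im[195:315,230:390],None,fx=5,fy=5,interpolation=cv2.INTER_CUBIC); cv2.imwrite("pics/fin.png",a)
c=arm.read_camera("top"); s=arm.read_camera("scene")
for p in ((290,237),(290.5,236)): print(back(c,p,166),back(c,p,170))
print(back(s,(305,244),166), back(s,(320,311),13), proj(c,[494.2,121.1,13]),proj(s,[494.2,121.1,13]))
E
```

```text
[555.94027011 116.54922436 166.        ] [555.33567033 116.38759747 170.        ]
[558.26353736 115.46990035 166.        ] [557.65114213 115.31189501 170.        ]
[552.55722219 116.2200425  166.        ] [490.96268234 119.84838139  13.        ] [289.79660928 270.01958629] [318.79145037 310.49468305]
```

View pics/fin.png

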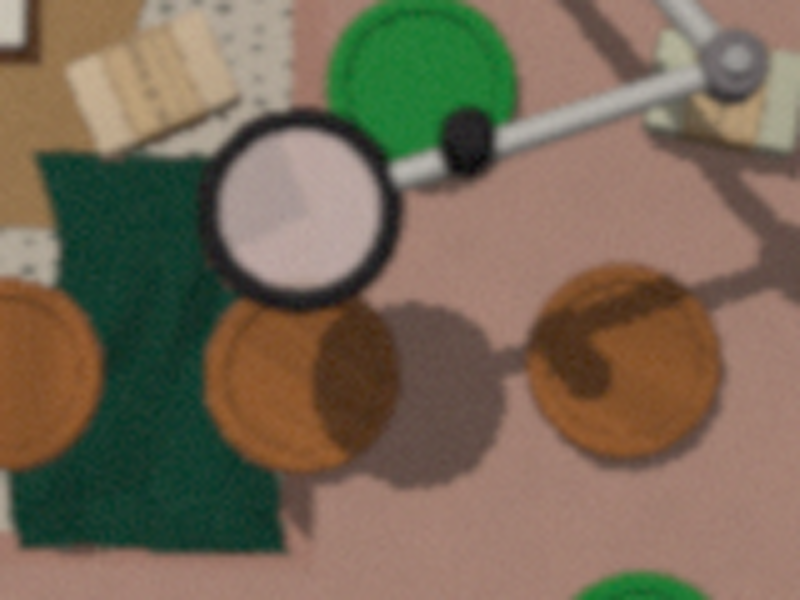

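Distance is 60–62 mm in both cameras, nothing has shifted and the arm is clear. Handing in.

```bash
python3 -c "
from bench import arm
print(arm.finish_job())"
```

```text
the job is handed in; nothing more can be done
None
```

The job is done and handed in at about 23 s; no verdict was reported.

- **Finding the rocker:** I pressed all three coasters at their near rim. Two held hard at 16 mm (37 N and 15 N). The middle one, at about (494, 121) mm, sank about 3 mm under roughly 1 N, so it is the rocking coaster.
- **Placing the lens:** I swung the magnifier by its knob until the lens was over that coaster's far rim, then let go and it stayed there by itself.
- **Pressing under the lens:** I pressed the near rim with shut fingers at 8–26 N for about 0.9 s. The rim sank about 3.5 mm, which I take as a tilt of roughly 0.09–0.11 rad.

**Last checks:** After I backed off, two cameras put the lens about 60–62 mm from the coaster's centre, inside the 35–75 mm band. The coasters looked level and in place, the soaps and stapler unmoved, and the arm was clear with no contact force.

**Disagreements:**
- The rim sank less than the stated 4–5 mm. I put that down to the pad touching the inner part of the rim, and the before-and-after picture showed the coaster tipped.
- The wrist camera read up to 8 mm off for the knob and 5 mm off for the lens. In its last view, just before I let go of the knob, it put the lens at 59 mm.

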